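# Make up the kits for two analysis runs

### The job

Make up the kits for today's two runs from the stock on the bench: the blue tray gets the pack of black weighing dishes, the amber jar with the white lid and the grey metal canister; the red tray gets the pack of white dishes and the clear bottle with the blue cap. Seat each pack flat on the floor of its tray's snug grey-lined square well, and stand each other thing upright on the floor of a plain compartment of its own, setting everything down without dropping it. Leave the green-lidded jar and the black-capped bottle standing where they are.

Things in the scene. Friction and masses are not known exactly. Their poses are not given: they have to be found in the camera images.
- tray_blue: Blue kit tray, fixed; sizes in mm: 202 long (own y) x 70 wide (x) x 20 high, floor 4 thick, walls 4. Origin: centre of underside, z up; x points away from the robot to 20 deg. Both alike. Three places in a row: at y=+66 the snug well lined dark grey, 50 x 50 inside, lining 19.5 high; at y=0 and y=-66 plain compartments 62 x 62 inside. All floors at 4 mm.
- tray_red: Red kit tray, fixed; sizes in mm: 202 long (own y) x 70 wide (x) x 20 high, floor 4 thick, walls 4. Origin: centre of underside, z up; x points away from the robot to 20 deg. Both alike. Three places in a row: at y=+66 the snug well lined dark grey, 50 x 50 inside, lining 19.5 high; at y=0 and y=-66 plain compartments 62 x 62 inside. All floors at 4 mm.
- dishes_black: Banded pack of nested black square weighing dishes, one rigid block 44 x 44 mm and 60 mm high with a tan paper band over the top. Origin: centre of its underside; x and y axes square to its side faces (its x axis points away from the robot to within about 25 degrees), z up. About 60 g. In a tray's square well it has 3 mm of play on each side.
- dishes_white: Banded pack of nested white square weighing dishes, one rigid block 44 x 44 mm and 60 mm high with a tan paper band over the top. Origin: centre of its underside; x and y axes square to its side faces (its x axis points away from the robot to within about 25 degrees), z up. About 60 g. In a tray's square well it has 3 mm of play on each side.
- jar_white: Amber wide-mouth jar with a white screw lid, 40 mm diameter all the way up, 68 mm high (lid from 52 mm up). Origin: centre of its underside, z up. About 90 g.
- jar_green: Amber wide-mouth jar with a green screw lid, 40 mm diameter all the way up, 68 mm high (lid from 52 mm up). Origin: centre of its underside, z up. About 90 g. Not wanted today: it stays where it stands.
- canister: Plain dark grey metal screw-top canister, 42 mm diameter, 62 mm high, straight sided, lid of the same metal with pale rings. Origin: centre of its underside, z up. About 80 g. All stock stands upright on the bench in a curved row between robot and trays, about 11 cm apart, in no fixed order; anything else lying near it or the trays is under 16 mm high.
- bottle_blue: Clear narrow-neck bottle with a blue cap: body 38 mm diameter up to 58 mm, shoulder, cap 29 mm diameter from 66 to 84 mm high. Origin: centre of its underside, z up. About 80 g.
- bottle_black: Clear narrow-neck bottle with a black cap: body 38 mm diameter up to 58 mm, shoulder, cap 29 mm diameter from 66 to 84 mm high. Origin: centre of its underside, z up. About 80 g. Not wanted today: it stays where it stands.
There are look-alikes about, which are no part of the job. Leave any pink or yellow look-alike of the dishes_black alone.

How it is judged:
By the outcome, as a careful person would: the job done as asked, in the order asked, and still so for the second after the job is handed in, with the robot touching nothing.
It also fails if it takes over 125 s, if anything falls off the work surface, if the arm or the gripper's body presses on something with over 40 N, if the wrist force passes 120 N, or if a joint passes its speed limit or range.

### The arm

A 6-joint arm with a two-finger parallel gripper is mounted at the origin on the work surface. World frame = base frame: x ahead of the robot, y to its left, z up, the work surface at z = 0. Lengths are in mm, angles in degrees, forces in N, time in s.
With the tool pointing down it reaches from about 350 to 1000 mm from the base axis. Payload 7.1 kg.
Tool frame: the origin (TCP) lies on the centre line of the jaws, within the pads' length; the fingertips stand 19 mm ahead of it and the grasp point (between the pads) is the TCP; z points along the fingers, y is the direction in which the jaws open and shut (so a half turn about z gives the same grasp; the last joint's range is limited). The gripper opens to 85 mm and grips with 20 to 120 N. Pads are 22 mm wide; open, the fingers measure 114 mm over their backs; the gripper's body (76 mm by 85 mm) begins 54 mm behind the grasp point. The pads swing forward as they close: fully open they stand 13 mm farther back than shut.
Start: joints at [66.807, 24.242, 93.386, -0, 62.372, -1.089], TCP at [235.156, 579.057, 250.319] pointing down, gripper open.
Joint ranges: [-172.04, 172.04], [-51.8, 120.97], [4.93, 147.93], [-75.15, 255.16], [6.16, 154.13], [-145.62, 145.62]. Speed limits (degrees/s): [136.94, 136.94, 172.46, 180, 180, 180].

### API

Orientations are given as [roll, pitch, yaw] about the fixed x, y, z axes, in that order (R = Rz(yaw) Ry(pitch) Rx(roll)).
In Python, from station import sense, capture, camera_info, close_job gives the robot as it stands. The module is installed in compiled form; this text tells all that it offers.
- The arm moves only by the shell command python3 -m crank 'ROWS' [FORCE]. ROWS is text: rows parted by semicolons, each of 7 numbers parted by spaces: the turn, a rotation vector about the tool's x, y, z in degrees, then the shift along the tool's x, y, z in m, then the finger opening in m, from 0 to 0.0854. A call has exactly 5 rows; each row is the pose to reach, as a shift and turn from the pose measured when the call began, along the tool's axes at that moment; what a row does not reach only later rows make up. A row lasts 1/8 s, in which the tool goes at most 62.5 mm and 10.7 degrees, less where a joint would pass 70% of its speed; a pose out of reach is approached as far as the arm can. A call with a gripper value outside its range is refused whole. The fingers move at their own pace and stop on an object; FORCE is the grip in N (left out, the last holds). Time passes only in rows, so rows that repeat a pose let the fingers close, or fill a call up. It gives the time, the measured TCP pose, the force and the opening at its end, in the units of the state.
- sense(): the state, without advancing time (a new reading comes with each control period).
- capture(name): name is "scene" or "top"; returns the picture (384x512x3 uint8, red, green, blue); there is no depth.
- camera_info(name): a dict with "fx", "fy", "cx", "cy" (pixels), "dist" ([k1, k2, p1, p2, k3] as OpenCV has them; the pictures are not rectified), "position" and "rotation" of the camera in the world. Camera axes: x right, y down, z forward; pixel columns grow to the right and rows downward; lengths in mm; the calibration is good to about 2 mm. A picture is of the moment at which its call begins. camera_info takes no time and is no camera call.
- close_job(): hands the job in, once; it reports no verdict.
The state is a dict: "clock": time; "joint_positions": joint angles; "dq": joint speeds; "tau": joint torques, N m; "tool_pos": TCP position; "eef_rot": TCP orientation; "ft_force": force on the tool from outside, world axes, zero at the start; "torque": the same for the moment, N m; "finger_gap": finger opening in mm.
Only numpy, scipy, OpenCV 4.12 (cv2) and the standard library are available. Lean on these libraries where they do the work, as an engineer would, in place of code of your own. Each camera call takes 0.05 s, during which the arm holds its last target.

## Working session

There is one attempt and no reset: what is moved stays moved. The work goes in short steps, Python scripts to look and compute and a shell command to move; the robot and the scene stay as the last step left them, time stands still between calls to the robot, and variables do not carry over. Pictures are saved under pics/ and viewed, and the job is handed in when it is done.

```bash
mkdir -p pics; ls; python3 - <<'E'
from station import *
import cv2,numpy as np
for n in ("scene","top"):
    im=capture(n); cv2.imwrite(f"pics/{n}0.png",cv2.cvtColor(im,cv2.COLOR_RGB2BGR)); cv2.imwrite(f"pics/{n}0b.png",cv2.resize(cv2.cvtColor(im,cv2.COLOR_RGB2BGR),(800,600),interpolation=cv2.INTER_CUBIC));print(camera_info(n))
print(sense())
E
```

```text
pics
{'fx': 382.893217556516, 'fy': 382.893217556516, 'cx': 254.8492011632957, 'cy': 194.95491811353745, 'dist': array([0.03375273, 0.        , 0.        , 0.        , 0.        ]), 'position': array([ 759.84906669, -427.47138586,  717.40188143]), 'rotation': array([-143.55461692,    1.0514734 ,   31.1567551 ])}
{'fx': 357.01064146915695, 'fy': 357.01064146915695, 'cx': 260.1116996005521, 'cy': 192.34233464957933, 'dist': array([-0.11236209,  0.        ,  0.        ,  0.        ,  0.        ]), 'position': array([369.98298462, -17.3140064 , 860.11365986]), 'rotation': array([-1.72921048e+02, -3.71859931e-02, -8.97163044e+01])}
{'clock': 0.1, 'joint_positions': array([ 6.68073737e+01,  2.42808202e+01,  9.34275158e+01,  1.14754195e-03,
        6.23729394e+01, -1.09004196e+00]), 'dq': array([ 0.04783861, -0.05995173, -0.14571961, -0.03556548, -0.18666631,
        0.04528288]), 'tau': array([-8.63912992e-04, -5.58420789e+01, -2.82445639e+01, -6.13978500e-05,
        2.87363619e-03,  2.05998589e-05]), 'tool_pos': array([234.96497592, 578.63855171, 249.61187663]), 'eef_rot': array([-1.79918759e+02, -2.56192201e-03,  1.57896881e+02]), 'ft_force': array([ 0.0784321 , -0.47216019,  0.69894202]), 'torque': array([0.07801839, 0.006737  , 0.01238997]), 'finger_gap': 85.14978924107042}
```

View pics/scene0b.png

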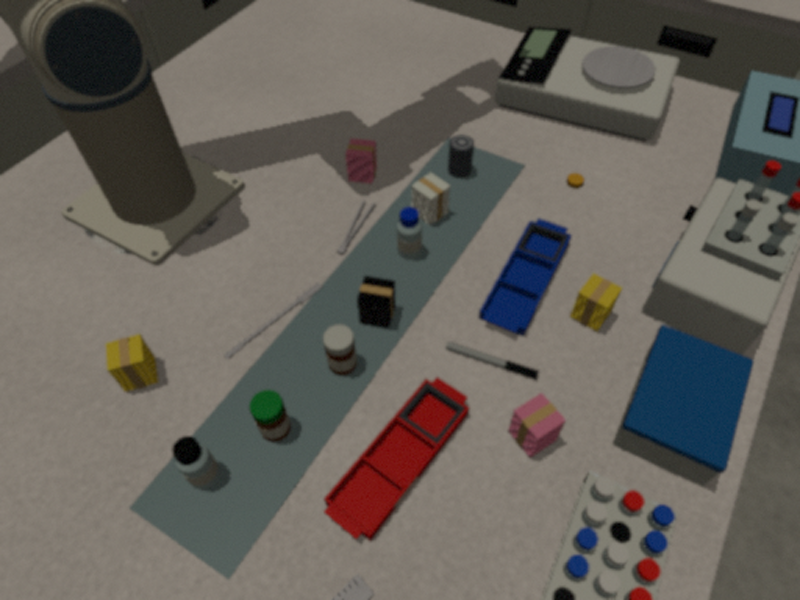

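View pics/top0b.png

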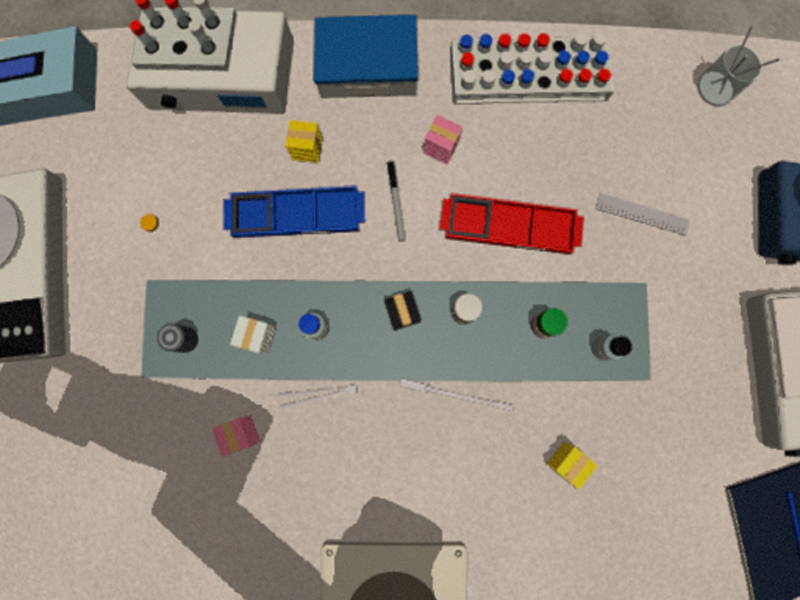

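```bash
cat > h.py <<'E'
import cv2,numpy as np
from scipy.spatial.transform import Rotation as R
from station import *
def cam(n):
    c=camera_info(n);K=np.array([[c['fx'],0,c['cx']],[0,c['fy'],c['cy']],[0,0,1.]])
    return K,np.array(c['dist']),np.array(c['position']),R.from_euler('xyz',c['rotation'],degrees=True).as_matrix()
def proj(n,P):
    K,d,p,M=cam(n);Q=(np.atleast_2d(P)-p)@M
    return cv2.projectPoints(Q,np.zeros(3),np.zeros(3),K,d)[0].reshape(-1,2)
def back(n,uv,z):
    K,d,p,M=cam(n);u=cv2.undistortPoints(np.array(uv,float).reshape(-1,1,2),K,d).reshape(-1,2)
    r=np.c_[u,np.ones(len(u))]@M.T
    return p+r*((z-p[2])/r[:,2])[:,None]
def crop(im,x0,y0,w,h,s,name):
    a=cv2.resize(im[y0:y0+h,x0:x0+w],(w*s,h*s),interpolation=cv2.INTER_CUBIC)
    for x in range((x0+9)//10*10,x0+w,10):
        cv2.line(a,((x-x0)*s,0),((x-x0)*s,6 if x%50 else 16),(255,0,255),1)
        if x%20==0: cv2.putText(a,str(x),((x-x0)*s+2,14),0,.4,(255,0,255),1)
    for y in range((y0+9)//10*10,y0+h,10):
        cv2.line(a,(0,(y-y0)*s),(6,(y-y0)*s),(255,0,255),1)
        if y%20==0: cv2.putText(a,str(y),(8,(y-y0)*s+4),0,.4,(255,0,255),1)
    cv2.imwrite(name,a)
def grab(n):
    return cv2.cvtColor(capture(n),cv2.COLOR_RGB2BGR)
E
python3 - <<'E'
from h import *
t=cv2.imread('pics/top0.png');s=cv2.imread('pics/scene0.png')
crop(t,130,110,260,60,3,'pics/c_trays.png')
crop(t,90,170,160,70,5,'pics/c_stockL.png')
crop(t,235,175,185,70,4,'pics/c_stockR.png')
crop(s,195,80,190,160,4,'pics/c_sc1.png')
crop(s,195,180,190,170,4 if 0 else 3,'pics/c_sc2.png')
E
```

```text
(no output)
```

View pics/c_trays.png

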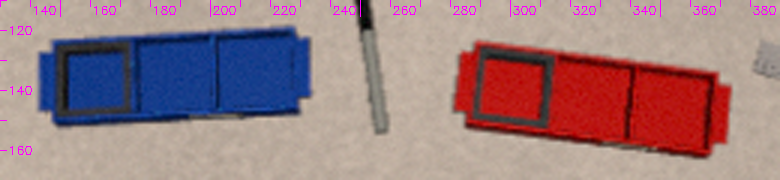

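View pics/c_stockL.png

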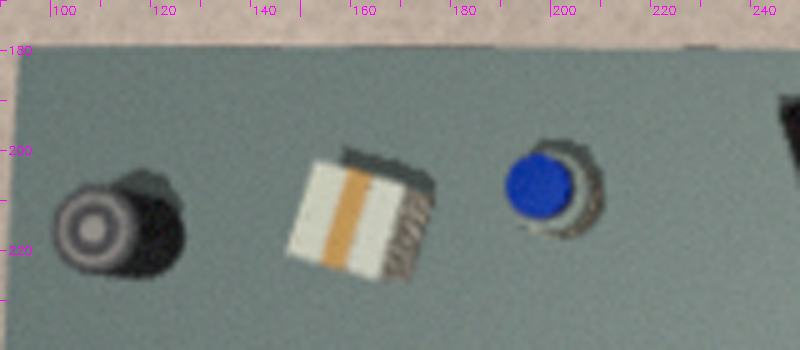

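View pics/c_stockR.png

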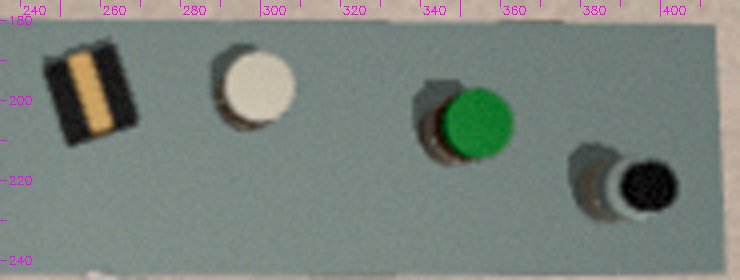

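View pics/c_sc1.png

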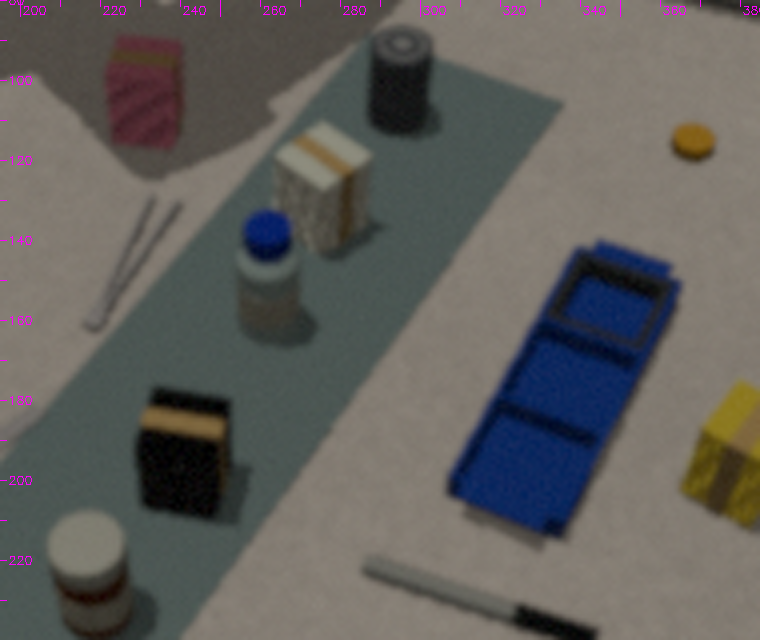

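View pics/c_sc2.png

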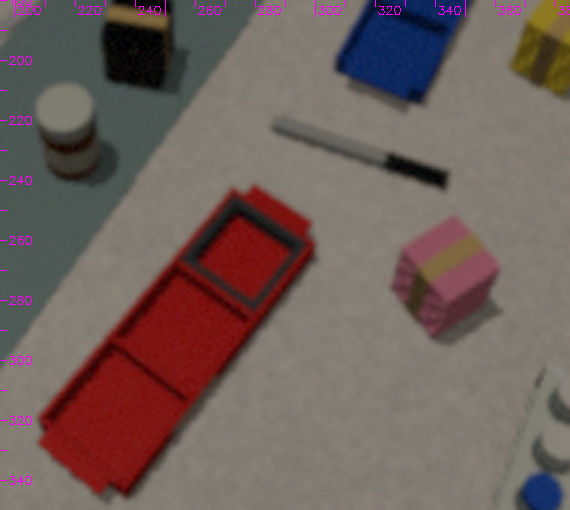

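```bash
cat > fit.py <<'E'
from h import *
def cp(X,off,s): return [((x+.5)/s-.5+off[0],(y+.5)/s-.5+off[1]) for x,y in X]
T=(130,110);
for nm,rim in (('blue',[(53,42),(295,28),(299,108),(56,122)]),('red',[(477,41),(718,72),(708,154),(466,124)])):
    B=back('top',cp(rim,T,3),20)[:,:2]; print(nm,B.round(1).tolist(),'len',np.linalg.norm(B[0]-B[1]),'wid',np.linalg.norm(B[1]-B[2]),np.linalg.norm(B[0]-B[3]),'c',B.mean(0))
    v=(B[0]+B[3]-B[1]-B[2]);print('yaw',np.degrees(np.arctan2(-v[0],v[1])))
# stock top
L=(90,170);Rr=(235,175)
def circ(n,xy,off,s,z): print(n,back('top',cp([xy],off,s),z)[0].round(1))
circ('can',(94,230),L,5,62);circ('blue',(540,186),L,5,84);circ('jw',(259,87),Rr,4,68);circ('jg',(478,123),Rr,4,68);circ('bk',(648,186),Rr,4,84)
for nm,c,o,s in (('dw',[(314,160),(405,186),(379,280),(287,254)],L,5),('db',[(45,66),(112,45),(137,123),(69,146)],Rr,4)):
    B=back('top',cp(c,o,s),60)[:,:2];print(nm,B.round(1).tolist(),[np.linalg.norm(B[i]-B[i-1]).round(1) for i in range(4)],B.mean(0))
    v=B[0]+B[3]-B[1]-B[2];w=B[0]+B[1]-B[2]-B[3];print(np.degrees(np.arctan2(-v[0],v[1])),np.degrees(np.arctan2(w[1],w[0])))
# scene
S=(195,80)
def cs(n,xy,z,off=S,s=4): print('sc',n,back('scene',cp([xy],off,s),z)[0].round(1))
cs('can',(402,45),62);cs('blue',(268,228),84);cs('jw',(88,537),68)
for nm,c in (('dw',[(276,155),(325,122),(374,156),(325,190)]),('db',[(138,432),(153,387),(231,398),(225,440)])):
    B=back('scene',cp(c,S,4),60)[:,:2];print(nm,B.round(1).tolist(),[np.linalg.norm(B[i]-B[i-1]).round(1) for i in range(4)],B.mean(0))
E
python3 fit.py
```

```text
blue [[643.8, 261.9], [654.8, 62.1], [587.6, 57.6], [576.1, 255.7]] len 200.0976468212791 wid 67.33406492472531 67.91893607686521 c [615.58238616 159.34067219]
yaw 3.23986892870481
red [[644.5, -86.2], [620.9, -284.0], [552.2, -272.9], [575.1, -76.9]] len 199.2126758226495 wid 69.5886652439313 70.06128243898534 c [ 598.14691443 -180.00652383]
yaw -6.732940569401527
can [413.8 328.8  62. ]
blue [433.8 119.2  84. ]
jw [ 459.7 -105.2   68. ]
jg [ 439.9 -228.5   68. ]
bk [ 403.8 -319.1   84. ]
dw [[446.9, 227.5], [435.4, 185.1], [392.8, 195.6], [404.1, 238.4]] [np.float64(44.2), np.float64(44.0), np.float64(43.8), np.float64(44.2)] [419.77456879 211.65037423]
-14.980356912807872 -14.038084908389578
db [[472.0, 14.8], [484.1, -23.0], [439.9, -37.2], [426.8, 0.9]] [np.float64(47.3), np.float64(39.7), np.float64(46.4), np.float64(40.3)] [455.69131692 -11.09322187]
18.436765263976632 17.4745913685197
sc can [414.  327.4  62. ]
sc blue [434.6 118.4  84. ]
sc jw [ 459.1 -103.6   68. ]
dw [[394.1, 196.5], [405.7, 238.4], [447.5, 226.2], [435.9, 184.6]] [np.float64(43.4), np.float64(43.4), np.float64(43.5), np.float64(43.2)] [420.80307618 211.41169354]
db [[439.9, -29.5], [429.8, 1.0], [471.2, 16.1], [483.5, -10.3]] [np.float64(47.6), np.float64(32.1), np.float64(44.1), np.float64(29.2)] [456.10384271  -5.66799998]
```

```bash
cat > ov.py <<'E'
from h import *
def box(n,im,off,s,c,yaw,w,l,zs,col,oc=(0,0)):
    a=np.radians(yaw);M=np.array([[np.cos(a),-np.sin(a)],[np.sin(a),np.cos(a)]])
    for z in zs:
        P=np.array([[w,l],[w,-l],[-w,-l],[-w,l]])/2+oc
        P=np.c_[P@M.T+c,[z]*4]
        p=(proj(n,P)-off+.5)*s-.5
        cv2.polylines(im,[np.round(p*8).astype(int)],True,col,1,cv2.LINE_AA,3)
def tray(n,im,off,s,c,yaw,col=(0,255,255)):
    box(n,im,off,s,c,yaw,70,202,[20],col)
    box(n,im,off,s,c,yaw,50,50,[19.5],(0,255,0),(0,66))
    box(n,im,off,s,c,yaw,62,62,[20],(255,255,0),(0,0)); box(n,im,off,s,c,yaw,62,62,[20],(255,255,0),(0,-66))
def up(f,x0,y0,w,h,s,g=1.):
    im=cv2.imread(f) if isinstance(f,str) else f
    im=np.clip((im.astype(float)/255)**g*255,0,255).astype(np.uint8)
    return cv2.resize(im[y0:y0+h,x0:x0+w],(w*s,h*s),interpolation=cv2.INTER_CUBIC)
E
cat > o1.py <<'E'
from ov import *
BT=([616,159.3],3.2);RT=([598.3,-180],-6.6);DB=([455.9,-9.5],17.5)
a=up('pics/top0.png',135,110,130,50,6);tray('top',a,(135,110),6,*BT)
b=up('pics/top0.png',265,110,130,50,6);tray('top',b,(265,110),6,*RT)
cv2.imwrite('pics/o_t.png',np.vstack([a,b]))
a=up('pics/scene0.png',300,135,80,85,7,.6);tray('scene',a,(300,135),7,*BT);cv2.imwrite('pics/o_sb.png',a)
b=up('pics/scene0.png',200,235,105,110,5,.6);tray('scene',b,(200,235),5,*RT);cv2.imwrite('pics/o_sr.png',b)
a=up('pics/scene0.png',220,170,50,50,8,.4);box('scene',a,(220,170),8,*DB,44,44,[0,60],(0,255,0))
b=up('pics/top0.png',235,175,50,50,8,.4);box('top',b,(235,175),8,*DB,44,44,[0,60],(0,255,0))
cv2.imwrite('pics/o_db.png',np.hstack([a,b[:400]]))
E
python3 o1.py
```

```text
(no output)
```

View pics/o_t.png

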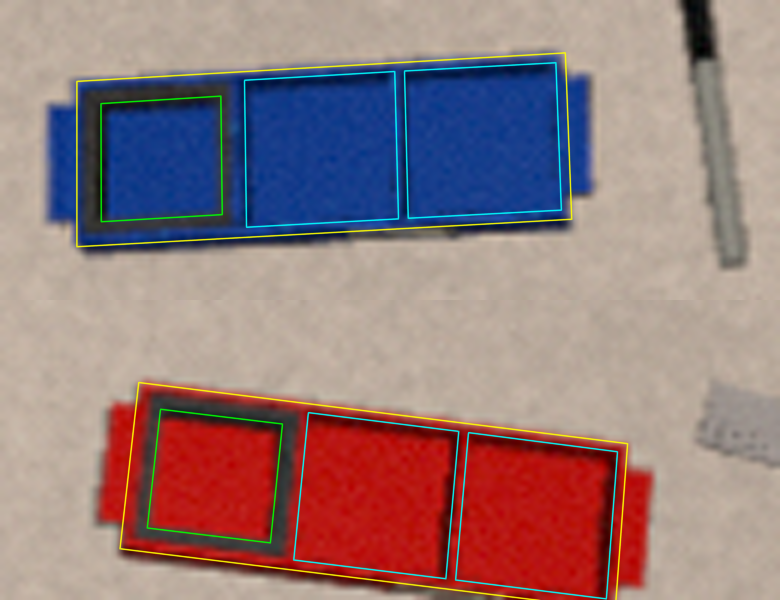

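View pics/o_sb.png

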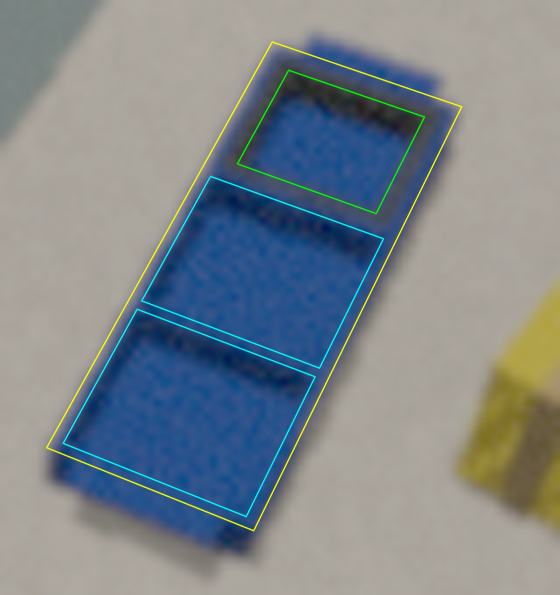

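View pics/o_sr.png

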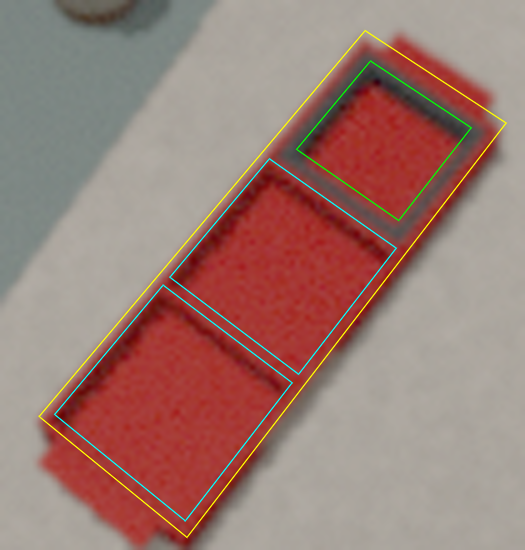

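View pics/o_db.png

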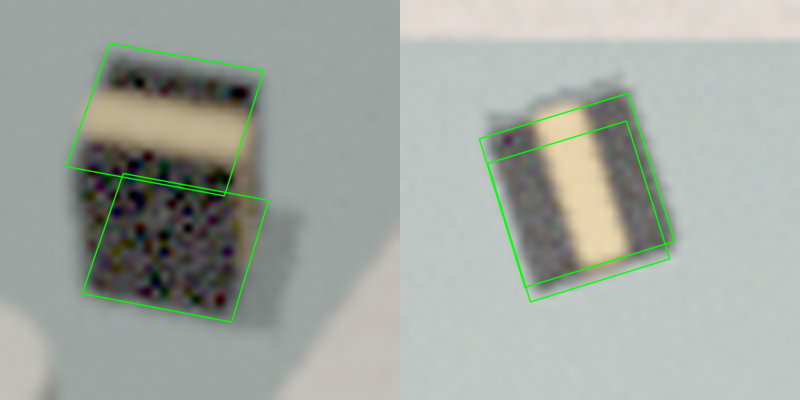

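```bash
cat > o2.py <<'E'
from ov import *
rows=[]
for DB in (([456.5,-11],16),([457,-12],14.5)):
  a=up('pics/scene0.png',222,170,36,44,11,.35);b=up('pics/top0.png',240,178,36,44,11,.35)
  a0=a.copy();b0=b.copy()
  box('scene',a,(222,170),11,*DB,44,44,[60],(0,255,0));box('scene',a,(222,170),11,*DB,44,44,[0],(255,0,255));box('top',b,(240,178),11,*DB,44,44,[60],(0,255,0))
  box('top',b,(240,178),11,*DB,44,44,[0],(255,0,255))
  rows.append(np.hstack([a,b]))
cv2.imwrite('pics/o_db2.png',rows[0]);cv2.imwrite('pics/o_db3.png',rows[1])
E
python3 o2.py
```

```text
(no output)
```

View pics/o_db2.png

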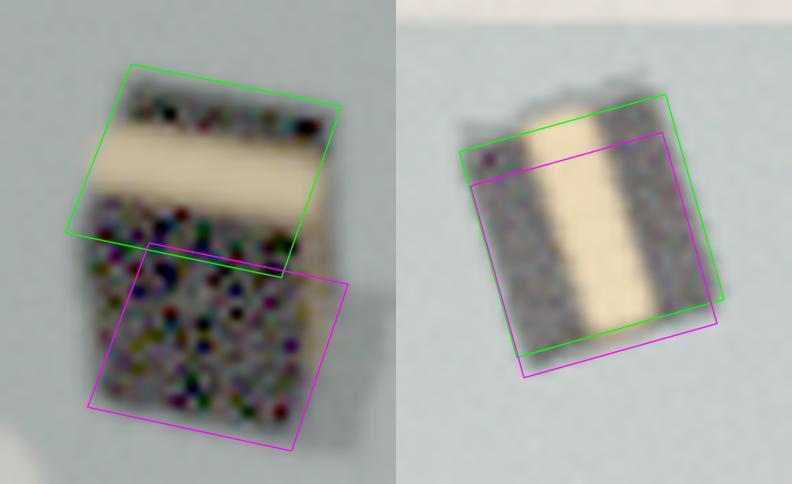

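View pics/o_db3.png

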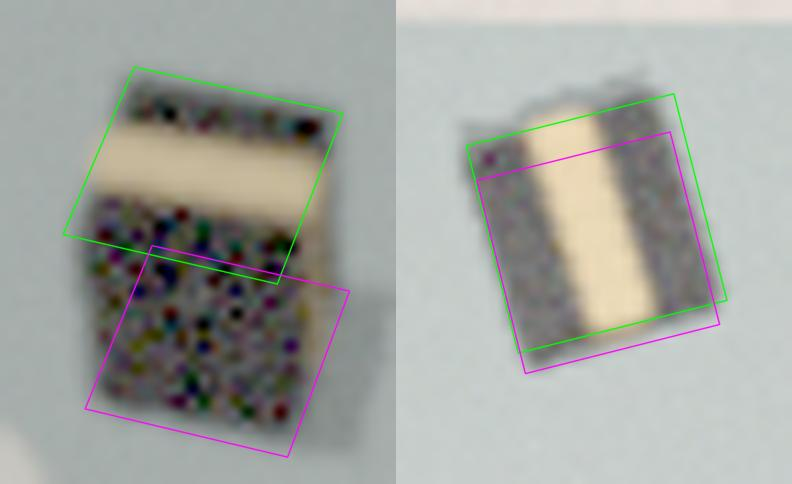

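```bash
sed -i 's/for DB in .*/for DB in (([457,-10.5],19.5),([457,-10.5],18)):/; s/\.35/.7/g' o2.py; python3 o2.py
```

```text
(no output)
```

View pics/o_db2.png

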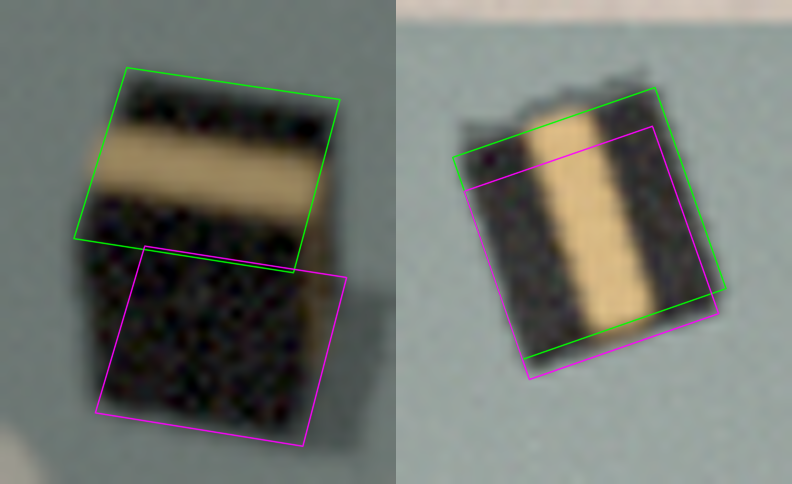

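View pics/o_db3.png

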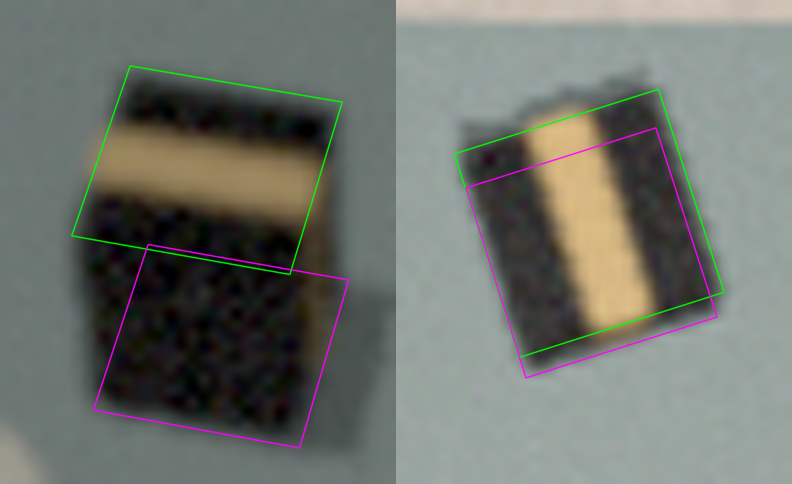

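```bash
cat > g.py <<'E'
import sys
from h import *
# usage: g.py x y z yaw [x y z yaw ...]
s=sense();p=np.array(s['tool_pos']);M=R.from_euler('xyz',s['eef_rot'],degrees=True)
print('t',round(s['clock'],2),'pos',p.round(1),'rot',np.round(s['eef_rot'],2),'gap',round(s['finger_gap'],1),'F',np.round(s['ft_force'],1))
a=list(map(float,sys.argv[1:]))
for i in range(0,len(a),4):
    x,y,z,w=a[i:i+4]
    D=R.from_euler('xyz',[180,0,w],degrees=True)
    rv=np.degrees((M.inv()*D).as_rotvec()); sh=M.inv().apply(np.array([x,y,z])-p)/1000
    print('  ',' '.join(f'{v:.2f}' for v in rv),' '.join(f'{v:.4f}' for v in sh))
E
python3 g.py 457 -10.5 180 109
```

```text
t 0.1 pos [235.  578.6 249.6] rot [-179.92   -0.    157.9 ] gap 85.1 F [ 0.1 -0.5  0.7]
   -0.08 0.03 48.90 -0.4274 -0.4622 0.0702
```

```bash
python3 g.py 457 -10.5 180 199; python3 -m crank '0 0 -8 -0.06 -0.02 0.01 0.07; 0 0 -16 -0.12 -0.04 0.02 0.07; 0 0 -25 -0.18 -0.14 0.03 0.07; 0 0 -33 -0.23 -0.18 0.04 0.07; 0 0 -41 -0.27 -0.24 0.06 0.07' 40; python3 g.py 457 -10.5 150 199
```

```text
t 0.1 pos [235.  578.6 249.6] rot [-179.92   -0.    157.9 ] gap 85.1 F [ 0.1 -0.5  0.7]
   -0.08 -0.03 -41.10 -0.4274 -0.4622 0.0702
clock: 0.72
tool_pos: [377.5, 318.3, 204.1]
eef_rot: [-180.0, 0.0, -160.8]
ft_force: [0.6, -0.9, -0.9]
finger_gap: 70.2
t 0.72 pos [377.5 318.3 204.1] rot [-179.95    0.   -160.83] gap 70.2 F [ 0.6 -0.9 -0.9]
   -0.05 0.00 0.17 0.0329 -0.3366 0.0544
```

```bash
python3 -m crank '0 0 0 0.006 -0.06 0.01 0.07; 0 0 0 0.013 -0.12 0.02 0.07; 0 0 0 0.02 -0.18 0.03 0.07; 0 0 0.2 0.026 -0.25 0.045 0.07; 0 0 0.2 0.0329 -0.3166 0.05 0.07' ; python3 g.py 457 -10.5 80 199 457 -10.5 43 199
```

```text
clock: 1.35
tool_pos: [447.1, 20.0, 155.0]
eef_rot: [-180.0, -0.0, -161.0]
ft_force: [1.3, 0.3, 0.3]
finger_gap: 69.8
t 1.35 pos [447.1  20.  155. ] rot [-1.7996e+02 -3.0000e-02 -1.6102e+02] gap 69.8 F [1.3 0.3 0.3]
   -0.04 -0.03 -0.02 0.0005 -0.0320 0.0750
   -0.04 -0.03 -0.02 0.0005 -0.0320 0.1120
```

Descend (cross grasp, to centre the pack along its own y), gently close, reopen.

```bash
python3 -m crank '0 0 0 0.0005 -0.032 0.01 0.07; 0 0 0 0.0005 -0.032 0.05 0.07; 0 0 0 0.0005 -0.032 0.09 0.07; 0 0 0 0.0005 -0.032 0.112 0.07; 0 0 0 0.0005 -0.032 0.112 0.07' 20; python3 -m crank '0 0 0 0 0 0 0.04; 0 0 0 0 0 0 0.04; 0 0 0 0 0 0 0.04; 0 0 0 0 0 0 0.04; 0 0 0 0 0 0 0.04'; python3 g.py 457 -10.5 43 199
```

```text
clock: 1.98
tool_pos: [455.6, -10.5, 41.6]
eef_rot: [180.0, -0.2, -161.0]
ft_force: [0.1, -0.2, 0.7]
finger_gap: 69.8
clock: 2.6
tool_pos: [456.2, -10.5, 42.4]
eef_rot: [180.0, -0.2, -161.0]
ft_force: [-0.8, 0.6, 7.7]
finger_gap: 43.6
t 2.6 pos [456.2 -10.5  42.4] rot [ 1.7998e+02 -1.6000e-01 -1.6102e+02] gap 43.6 F [-0.8  0.6  7.7]
   0.02 -0.16 -0.02 -0.0008 -0.0002 -0.0006
```

```bash
python3 -m crank '0 0 0 0 0 0 0.08; 0 0 0 0 0 0 0.08; 0 0 0 0 0 -0.001 0.08; 0 0 0 0 0 -0.001 0.08; 0 0 10 0 0 -0.001 0.08'; python3 g.py 457 -10.5 43 109
```

```text
clock: 3.22
tool_pos: [456.1, -10.5, 43.3]
eef_rot: [-180.0, -0.2, -171.2]
ft_force: [0.2, 0.8, -0.8]
finger_gap: 79.7
t 3.23 pos [456.1 -10.5  43.3] rot [-179.99   -0.18 -171.24] gap 79.7 F [ 0.2  0.8 -0.8]
   -0.13 -0.14 79.76 -0.0009 -0.0001 0.0003
```

```bash
python3 -m crank '0 0 10 0 0 0 0.08; 0 0 20 0 0 0 0.08; 0 0 30 0 0 0 0.08; 0 0 40 0 0 0 0.08; 0 0 50 0 0 0 0.08'; python3 -m crank '0 0 10 0 0 0 0.08; 0 0 20 0 0 0 0.08; 0 0 29.5 0 0 0 0.08; 0 0 29.5 0 0 0 0.08; 0 0 29.5 0 0 0 0.08';python3 g.py 457 -10.5 43 109
```

```text
clock: 3.85
tool_pos: [456.1, -10.5, 43.3]
eef_rot: [-179.9, -0.1, 138.4]
ft_force: [-0.8, -0.3, -0.9]
finger_gap: 79.9
clock: 4.47
tool_pos: [456.0, -10.5, 43.2]
eef_rot: [-179.8, -0.0, 109.1]
ft_force: [-0.4, 0.4, -0.5]
finger_gap: 80.1
t 4.47 pos [456.  -10.5  43.2] rot [-1.7982e+02 -3.0000e-02  1.0911e+02] gap 80.1 F [-0.4  0.4 -0.5]
   -0.18 -0.03 0.11 -0.0003 0.0009 0.0002
```

```bash
python3 -m crank '0 0 0 0 0 -0.001 0.04; 0 0 0 0 0 -0.001 0.04; 0 0 0 0 0 -0.001 0.04; 0 0 0 0 0 -0.001 0.04; 0 0 0 0 0 -0.02 0.04' 40; python3 - <<'E'
from ov import *
s=sense();c=s['tool_pos'][:2];z=s['tool_pos'][2]-43.5;yaw=s['eef_rot'][2]-90;print(c,z,yaw,s['finger_gap'])
for n,o in (('scene',(215,160)),('top',(235,170))):
    im=grab(n);a=up(im,*o,60,60,6,.6)
    box(n,a,o,6,c,yaw,44,44,[60+z],(0,255,0));box(n,a,o,6,c,yaw,44,44,[z],(255,0,255));cv2.imwrite(f'pics/h1_{n}.png',a)
x=np.hstack([cv2.imread(f'pics/h1_{n}.png') for n in('scene','top')]);cv2.imwrite('pics/h1.png',x)
E
python3 g.py 612.5 224.9 120 93.2
```

```text
clock: 5.1
tool_pos: [455.1, -10.5, 62.5]
eef_rot: [-179.7, -0.1, 109.1]
ft_force: [0.6, -0.4, 0.4]
finger_gap: 43.7
[455.11029054 -10.45708365] 19.008350801312744 19.123183831426374 43.67784295301776
t 5.2 pos [456.9 -10.5  64.1] rot [-1.7993e+02  2.0000e-02  1.0912e+02] gap 43.2 F [-0.4 -0.4 -1.4]
   -0.06 0.03 15.92 0.1715 0.2240 -0.0562
```

View pics/h1.png

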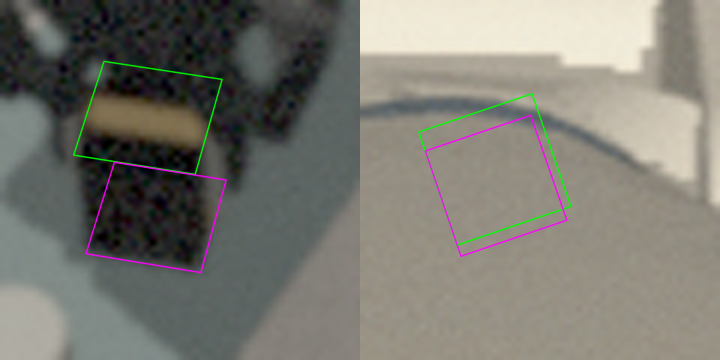

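```bash
python3 -m crank '0 0 0 0 0 -0.05 0.04; 0 0 4 0.04 0.05 -0.056 0.04; 0 0 8 0.08 0.1 -0.056 0.04; 0 0 12 0.12 0.15 -0.056 0.04; 0 0 16 0.155 0.20 -0.056 0.04'; python3 g.py 612.5 224.9 75 93.2
```

```text
clock: 5.82
tool_pos: [593.7, 200.6, 119.0]
eef_rot: [-179.9, 0.1, 93.0]
ft_force: [0.7, -0.3, -1.2]
finger_gap: 43.1
t 5.83 pos [593.7 200.6 119. ] rot [-1.7991e+02  5.0000e-02  9.3020e+01] gap 43.1 F [ 0.7 -0.3 -1.2]
   -0.09 0.05 -0.18 0.0234 0.0201 0.0439
```

```bash
python3 -m crank '0 0 -0.2 0.0234 0.0201 0.01 0.04; 0 0 -0.2 0.0234 0.0201 0.025 0.04; 0 0 -0.2 0.0234 0.0201 0.0439 0.04; 0 0 -0.2 0.0234 0.0201 0.0439 0.04; 0 0 -0.2 0.0234 0.0201 0.0439 0.04'; cat > chk.py <<'E'
import sys
from ov import *
# chk.py name grasp_z trayname
G=float(sys.argv[2]);BT=([616.2,159],3.2);RT=([598.6,-180.2],-6.6);T=BT if sys.argv[3]=='b' else RT
s=sense();c=s['tool_pos'][:2];z=s['tool_pos'][2]-G;yaw=s['eef_rot'][2]-90;print(c,z,yaw,s['finger_gap'])
OFF={'b':((300,125),(130,105)),'r':((225,230),(265,105))}[sys.argv[3]]
X=[]
for n,o in zip(('scene','top'),OFF):
    im=grab(n);a=up(im,*o,66,80,6,.6);b=a.copy()
    tray(n,b,o,6,*T)
    box(n,b,o,6,c,yaw,44,44,[60+z],(255,255,255));box(n,b,o,6,c,yaw,44,44,[z],(255,0,255));X+=[b if n=='scene' or 1 else a]
cv2.imwrite(f'pics/{sys.argv[1]}.png',np.hstack(X))
E
python3 chk.py w1 43.5 b
```

```text
clock: 6.45
tool_pos: [612.2, 224.1, 74.9]
eef_rot: [-179.9, 0.1, 93.2]
ft_force: [0.2, 0.2, -1.7]
finger_gap: 43.6
[612.1645036  224.07840465] 31.414337345507477 3.160708990368505 43.61334633686279
```

View pics/w1.png

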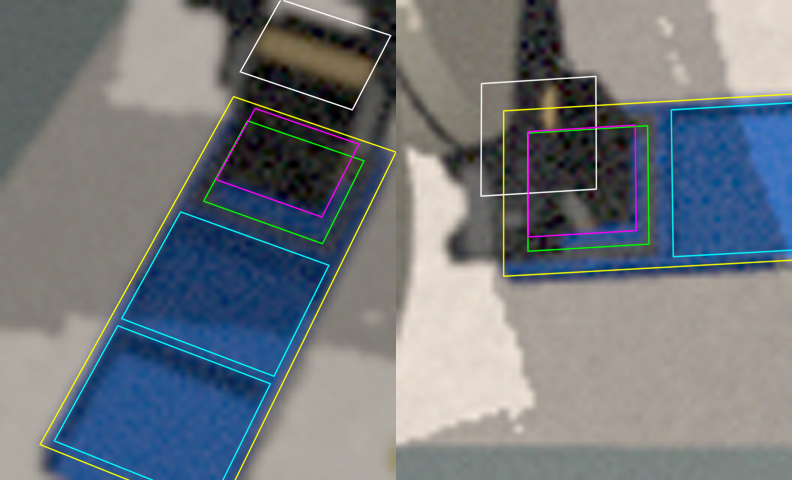

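```bash
python3 g.py 612.8 224 52 93.2;  python3 -m crank '0 0 0 0 0.0006 0.005 0.04; 0 0 0 0 0.0006 0.01 0.04; 0 0 0 0 0.0006 0.015 0.04; 0 0 0 0 0.0006 0.019 0.04; 0 0 0 0 0.0006 0.022 0.04'; python3 g.py 612.8 224 47.5 93.2
```

```text
t 6.55 pos [612.8 224.5  75.8] rot [-1.7997e+02  4.0000e-02  9.3170e+01] gap 43.5 F [-0.6  0.1 -1.1]
   -0.03 0.04 -0.03 -0.0005 -0.0001 0.0238
clock: 7.18
tool_pos: [613.3, 224.5, 53.3]
eef_rot: [-179.9, 0.0, 93.2]
ft_force: [-0.0, -0.2, -1.0]
finger_gap: 43.7
t 7.17 pos [613.3 224.5  53.3] rot [-1.7994e+02  4.0000e-02  9.3180e+01] gap 43.7 F [-0.  -0.2 -1. ]
   -0.06 0.04 -0.02 -0.0005 -0.0005 0.0058
```

```bash
python3 -m crank '0 0 0 0 0 0.002 0.04; 0 0 0 0 0 0.004 0.04; 0 0 0 0 0 0.005 0.04; 0 0 0 0 0 0.0055 0.04; 0 0 0 0 0 0.0058 0.04'; python3 g.py 612.8 224 47.5 93.2
```

```text
clock: 7.8
tool_pos: [613.3, 224.5, 48.5]
eef_rot: [-179.9, 0.0, 93.2]
ft_force: [-3.0, -1.8, 9.2]
finger_gap: 43.4
t 7.8 pos [613.3 224.5  48.5] rot [-1.7993e+02  4.0000e-02  9.3180e+01] gap 43.4 F [-3.  -1.8  9.2]
   -0.07 0.04 -0.02 -0.0005 -0.0005 0.0010
```

```bash
python3 -m crank '0 0 0 0 0 0 0.055; 0 0 0 0 0 0 0.065; 0 0 0 0 0 0 0.07; 0 0 0 0 0 -0.03 0.07; 0 0 0 0 0 -0.08 0.07'; python3 g.py 459.5 -104.5 130 100;python3 chk.py w2 48.5 b
```

```text
clock: 8.43
tool_pos: [611.9, 224.1, 127.3]
eef_rot: [-179.7, 0.1, 93.2]
ft_force: [0.1, 0.7, 0.0]
finger_gap: 70.2
t 8.43 pos [611.9 224.1 127.3] rot [-1.7968e+02  1.1000e-01  9.3180e+01] gap 70.2 F [0.1 0.7 0. ]
   -0.32 0.09 -6.82 -0.3196 -0.1704 -0.0012
[611.92407474 224.0651015 ] 78.76114888144352 3.1757251025049413 70.17990060485093
```

View pics/w2.png

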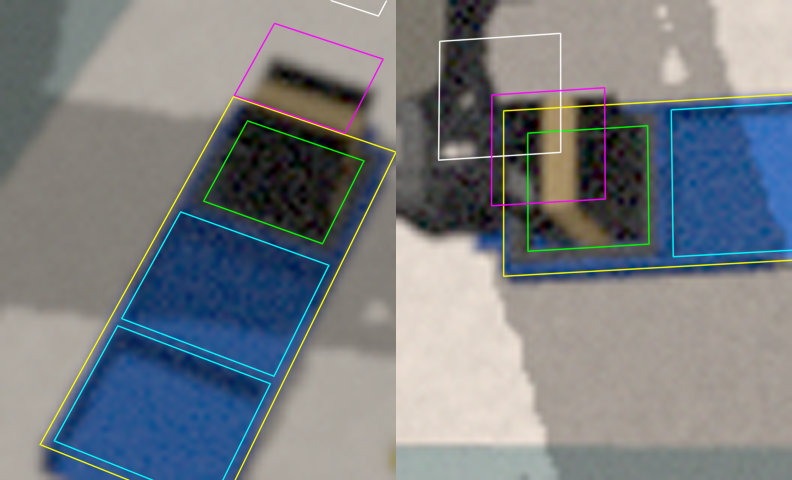

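```bash
python3 -m crank '0 0 0 -0.05 -0.025 0 0.07; 0 0 0 -0.1 -0.05 0 0.07; 0 0 0 -0.155 -0.08 0 0.07; 0 0 0 -0.21 -0.11 0 0.07; 0 0 0 -0.26 -0.14 0 0.07'; python3 g.py 459.5 -104.5 100 93.2 459.5 -104.5 45 93.2
```

```text
clock: 9.15
tool_pos: [490.3, -43.3, 132.1]
eef_rot: [179.6, -0.1, 93.2]
ft_force: [2.5, -0.7, 0.7]
finger_gap: 69.6
t 9.15 pos [490.3 -43.3 132.1] rot [ 1.7955e+02 -9.0000e-02  9.3190e+01] gap 69.6 F [ 2.5 -0.7  0.7]
   0.45 -0.09 -0.01 -0.0595 -0.0344 0.0318
   0.45 -0.09 -0.01 -0.0596 -0.0348 0.0868
```

```bash
python3 -m crank '0 0 0 -0.04 -0.02 0 0.07; 0.4 0 0 -0.0596 -0.0348 0.01 0.07; 0.4 0 0 -0.0596 -0.0348 0.04 0.07; 0.4 0 0 -0.0596 -0.0348 0.07 0.07; 0.4 0 0 -0.0596 -0.0348 0.087 0.07'; python3 g.py 459.5 -104.5 45 93.2;  python3 -m crank '0 0 0 0 0 0 0.035; 0 0 0 0 0 0 0.035; 0 0 0 0 0 0 0.035; 0 0 0 0 0 0 0.035; 0 0 0 0 0 0 0.035' 35; python3 g.py 616.2 159 125 93.2
```

```text
clock: 9.78
tool_pos: [458.9, -104.5, 43.4]
eef_rot: [-180.0, -0.1, 93.2]
ft_force: [-0.1, 0.6, 0.5]
finger_gap: 69.9
t 9.78 pos [ 458.9 -104.5   43.4] rot [-1.7996e+02 -1.2000e-01  9.3170e+01] gap 69.9 F [-0.1  0.6  0.5]
   -0.04 -0.12 -0.03 -0.0001 0.0006 -0.0016
clock: 10.4
tool_pos: [459.1, -104.5, 43.7]
eef_rot: [-180.0, -0.1, 93.2]
ft_force: [-0.7, 0.4, -0.4]
finger_gap: 39.2
t 10.4 pos [ 459.1 -104.5   43.7] rot [-1.7999e+02 -1.1000e-01  9.3170e+01] gap 39.2 F [-0.7  0.4 -0.4]
   -0.01 -0.11 -0.03 0.2545 0.1715 -0.0808
```

```bash
python3 -m crank '0 0 0 0 0 -0.03 0.035; 0 0 0 0.02 0.01 -0.07 0.035; 0 0 0 0.07 0.045 -0.08 0.035; 0 0 0 0.12 0.08 -0.08 0.035; 0 0 0 0.17 0.115 -0.08 0.035'; python3 g.py 616.2 159 100 93.2 616.2 159 56 93.2
```

```text
clock: 11.02
tool_pos: [565.5, 73.2, 124.7]
eef_rot: [179.9, -0.1, 93.2]
ft_force: [1.6, 0.1, -1.4]
finger_gap: 39.6
t 11.03 pos [565.5  73.2 124.7] rot [ 1.7994e+02 -1.0000e-01  9.3170e+01] gap 39.6 F [ 1.6  0.1 -1.4]
   0.06 -0.10 -0.03 0.0829 0.0554 0.0249
   0.06 -0.10 -0.03 0.0828 0.0553 0.0689
```

```bash
python3 -m crank '0 0 0 0.045 0.03 0 0.035; 0 0 0 0.083 0.0555 0.005 0.035; 0 0 0 0.083 0.0555 0.03 0.035; 0 0 0 0.083 0.0555 0.05 0.035; 0 0 0 0.083 0.0555 0.068 0.035'; python3 g.py 616.2 159 48 93.2
```

```text
clock: 11.65
tool_pos: [615.6, 158.6, 55.5]
eef_rot: [-180.0, -0.1, 93.1]
ft_force: [-0.6, -0.4, -0.5]
finger_gap: 38.9
t 11.65 pos [615.6 158.6  55.5] rot [-1.7998e+02 -9.0000e-02  9.3130e+01] gap 38.9 F [-0.6 -0.4 -0.5]
   -0.02 -0.09 -0.07 0.0003 0.0006 0.0075
```

```bash
python3 -m crank '0 0 0 0 0 0.003 0.035; 0 0 0 0 0 0.005 0.035; 0 0 0 0 0 0.007 0.035; 0 0 0 0 0 0.0078 0.035; 0 0 0 0 0 0.0078 0.035'; python3 g.py
```

```text
clock: 12.28
tool_pos: [615.8, 158.7, 48.1]
eef_rot: [180.0, -0.1, 93.1]
ft_force: [-0.1, -0.4, -0.3]
finger_gap: 39.4
t 12.28 pos [615.8 158.7  48.1] rot [ 1.7999e+02 -9.0000e-02  9.3130e+01] gap 39.4 F [-0.1 -0.4 -0.3]
```

```bash
python3 -m crank '0 0 0 0 0 0.0005 0.035; 0 0 0 0 0 0.001 0.035; 0 0 0 0 0 0.001 0.035; 0 0 0 0 0 0.001 0.035; 0 0 0 0 0 0.001 0.035'; python3 g.py
```

```text
clock: 12.9
tool_pos: [616.1, 158.7, 47.6]
eef_rot: [180.0, -0.1, 93.1]
ft_force: [-1.8, 0.0, 6.1]
finger_gap: 39.2
t 12.9 pos [616.1 158.7  47.6] rot [ 1.7996e+02 -1.0000e-01  9.3130e+01] gap 39.2 F [-1.8  0.   6.1]
```

Contact with floor. Release and go to the canister at (414, 328), jaws across the row.

```bash
python3 -m crank '0 0 0 0 0 0 0.05; 0 0 0 0 0 0 0.06; 0 0 0 0 0 0 0.065; 0 0 0 0 0 -0.03 0.065; 0 0 0 0 0 -0.08 0.065'; python3 g.py 414 328 130 120
```

```text
clock: 13.52
tool_pos: [614.5, 158.3, 126.5]
eef_rot: [-179.8, -0.1, 93.1]
ft_force: [0.1, -0.2, 0.2]
finger_gap: 65.2
t 13.53 pos [614.5 158.3 126.5] rot [-1.7979e+02 -6.0000e-02  9.3130e+01] gap 65.2 F [ 0.1 -0.2  0.2]
   -0.19 -0.10 -26.87 0.1804 -0.1910 -0.0026
```

```bash
python3 -m crank '0 0 -4 0.03 -0.03 0 0.07; 0 0 -8 0.07 -0.07 0 0.07; 0 0 -12 0.11 -0.11 0 0.07; 0 0 -16 0.15 -0.155 0 0.07; 0 0 -20 0.18 -0.191 0 0.07'; python3 g.py 414 328 44 113
```

```text
clock: 14.15
tool_pos: [412.2, 328.7, 127.4]
eef_rot: [-179.8, -0.1, 113.3]
ft_force: [0.3, 0.5, -0.1]
finger_gap: 70.1
t 14.15 pos [412.2 328.7 127.4] rot [-1.7982e+02 -1.3000e-01  1.1330e+02] gap 70.1 F [ 0.3  0.5 -0.1]
   -0.18 -0.13 0.30 -0.0015 0.0017 0.0834
```

```bash
python3 -m crank '0 0 0 -0.0015 0.0017 0.02 0.07; 0 0 0 -0.0015 0.0017 0.045 0.07; 0 0 0 -0.0015 0.0017 0.07 0.07; 0 0 0 -0.0015 0.0017 0.084 0.07; 0 0 0 -0.0015 0.0017 0.084 0.07';  python3 -m crank '0 0 0 0 0 0 0.035; 0 0 0 0 0 0 0.035; 0 0 0 0 0 0 0.035; 0 0 0 0 0 0 0.035; 0 0 0 0 0 0 0.035' 35; python3 g.py 619.9 93.1 125 93.2
```

```text
clock: 14.78
tool_pos: [413.6, 327.7, 42.6]
eef_rot: [-179.7, -0.1, 113.3]
ft_force: [0.3, 0.1, 0.1]
finger_gap: 69.8
clock: 15.4
tool_pos: [414.1, 328.0, 43.4]
eef_rot: [-179.8, -0.1, 113.3]
ft_force: [-1.3, 0.4, 6.8]
finger_gap: 41.0
t 15.4 pos [414.1 328.   43.4] rot [-1.798e+02 -1.200e-01  1.133e+02] gap 41.0 F [-1.3  0.4  6.8]
   -0.22 -0.09 20.10 -0.2969 0.0959 -0.0825
```

```bash
python3 -m crank '0 0 0 0 0 -0.04 0.035; 0 0 4 -0.02 0 -0.09 0.035; 0 0 8 -0.08 0.02 -0.095 0.035; 0 0 14 -0.14 0.04 -0.095 0.035; 0 0 20 -0.20 0.06 -0.095 0.035'; python3 g.py 619.9 93.1 100 93.2 619.9 93.1 56 93.2
```

```text
clock: 16.02
tool_pos: [548.2, 168.4, 138.4]
eef_rot: [-179.8, -0.1, 93.1]
ft_force: [-0.2, 1.3, -1.3]
finger_gap: 41.1
t 16.02 pos [548.2 168.4 138.4] rot [-1.7983e+02 -7.0000e-02  9.3120e+01] gap 41.1 F [-0.2  1.3 -1.3]
   -0.17 -0.07 -0.08 -0.0791 0.0676 0.0381
   -0.17 -0.07 -0.08 -0.0792 0.0677 0.0821
```

```bash
python3 -m crank '0 0 0 -0.045 0.02 0 0.035; 0 0 0 -0.079 0.055 0 0.035; 0 0 0 -0.0792 0.0677 0.01 0.035; 0 0 0 -0.0792 0.0677 0.045 0.035; 0 0 0 -0.0792 0.0677 0.08 0.035'; python3 g.py 619.9 93.1 48 93.2;  python3 -m crank '0 0 0 0 0 0.003 0.035; 0 0 0 0 0 0.006 0.035; 0 0 0 0 0 0.008 0.035; 0 0 0 0 0 0.009 0.035; 0 0 0 0 0 0.0095 0.035'; python3 g.py 619.9 93.1 47.4 93.2
```

```text
clock: 16.65
tool_pos: [619.6, 93.8, 57.1]
eef_rot: [-179.8, -0.1, 93.1]
ft_force: [-0.2, 1.1, -1.9]
finger_gap: 41.3
t 16.65 pos [619.6  93.8  57.1] rot [-1.7983e+02 -8.0000e-02  9.3140e+01] gap 41.3 F [-0.2  1.1 -1.9]
   -0.17 -0.08 -0.06 -0.0007 0.0003 0.0091
clock: 17.27
tool_pos: [619.9, 93.8, 48.3]
eef_rot: [-179.9, -0.1, 93.1]
ft_force: [-0.5, 0.6, -0.4]
finger_gap: 41.3
t 17.27 pos [619.9  93.8  48.3] rot [-1.7989e+02 -8.0000e-02  9.3140e+01] gap 41.3 F [-0.5  0.6 -0.4]
   -0.11 -0.08 -0.06 -0.0007 -0.0001 0.0009
```

```bash
python3 -m crank '0 0 0 0 0 0.0008 0.035; 0 0 0 0 0 0.0012 0.035; 0 0 0 0 0 0.0015 0.035; 0 0 0 0 0 0.0015 0.035; 0 0 0 0 0 0.0015 0.035'; python3 g.py
```

```text
clock: 17.9
tool_pos: [620.1, 93.8, 47.4]
eef_rot: [-179.9, -0.1, 93.1]
ft_force: [-2.3, -0.8, 5.1]
finger_gap: 41.2
t 17.9 pos [620.1  93.8  47.4] rot [-1.7992e+02 -8.0000e-02  9.3140e+01] gap 41.2 F [-2.3 -0.8  5.1]
```

```bash
python3 -m crank '0 0 0 0 0 0 0.05; 0 0 0 0 0 0 0.06; 0 0 0 0 0 0 0.065; 0 0 0 0 0 -0.03 0.065; 0 0 0 0 0 -0.09 0.065'; python3 g.py 420.5 211.5 140 165.5
```

```text
clock: 18.52
tool_pos: [618.3, 93.4, 135.8]
eef_rot: [-179.6, -0.1, 93.1]
ft_force: [1.6, 0.0, 0.5]
finger_gap: 65.3
t 18.52 pos [618.3  93.4 135.8] rot [-1.7958e+02 -6.0000e-02  9.3130e+01] gap 65.3 F [1.6 0.  0.5]
   -0.33 -0.31 -72.37 0.1287 -0.1911 -0.0027
```

```bash
python3 -m crank '0 0 -10 0.02 -0.03 0 0.078; 0 0 -20 0.05 -0.07 0 0.078; 0 0 -30 0.08 -0.12 0 0.078; 0 0 -40 0.11 -0.16 0 0.078; 0 0 -50 0.1287 -0.1911 0 0.078'; python3 g.py 420.5 211.5 100 165.5 420.5 211.5 43.5 165.5
```

```text
clock: 19.15
tool_pos: [418.7, 212.3, 137.4]
eef_rot: [-179.8, -0.4, 143.5]
ft_force: [-0.6, 1.7, -0.0]
finger_gap: 78.3
t 19.15 pos [418.7 212.3 137.4] rot [-179.77   -0.37  143.5 ] gap 78.3 F [-0.6  1.7 -0. ]
   -0.16 -0.41 -21.99 -0.0021 0.0006 0.0374
   -0.16 -0.41 -21.99 -0.0025 0.0008 0.0938
```

```bash
python3 -m crank '0 0 -10 -0.002 0.0008 0 0.078; -0.2 -0.4 -22 -0.002 0.0008 0.02 0.078; -0.2 -0.4 -22 -0.0025 0.0008 0.045 0.078; -0.2 -0.4 -22 -0.0025 0.0008 0.07 0.078; -0.2 -0.4 -22 -0.0025 0.0008 0.0938 0.078' 20; python3 -m crank '0 0 0 0 0 0 0.04; 0 0 0 0 0 0 0.04; 0 0 0 0 0 0 0.04; 0 0 0 0 0 0 0.04; 0 0 0 0 0 0 0.04'; python3 -m crank '0 0 0 0 0 0 0.08; 0 0 0 0 0 0 0.08; 0 0 0 0 0 0 0.08; 0 0 10 0 0 0 0.08; 0 0 20 0 0 0 0.08';python3 g.py 420.5 211.5 43.5 75.5
```

```text
clock: 19.77
tool_pos: [420.5, 211.5, 42.8]
eef_rot: [179.9, 0.0, 165.5]
ft_force: [-0.1, 0.4, -0.2]
finger_gap: 77.8
clock: 20.4
tool_pos: [420.8, 211.7, 43.3]
eef_rot: [179.9, 0.1, 165.5]
ft_force: [-1.0, -0.6, 3.3]
finger_gap: 43.5
clock: 21.02
tool_pos: [420.8, 211.7, 43.2]
eef_rot: [179.9, 0.0, 145.2]
ft_force: [-0.4, 0.1, -0.7]
finger_gap: 79.9
t 21.02 pos [420.8 211.7  43.2] rot [1.7990e+02 2.0000e-02 1.4518e+02] gap 79.9 F [-0.4  0.1 -0.7]
   0.10 -0.04 69.68 0.0001 -0.0003 -0.0003
```

```bash
python3 -m crank '0 0 10 0 0 0 0.08; 0 0 20 0 0 0 0.08; 0 0 30 0 0 0 0.08; 0 0 40 0 0 0 0.08; 0 0 50 0 0 0 0.08'; python3 -m crank '0 0 10 0 0 0 0.08; 0 0 19.8 0 0 0 0.08; 0 0 19.8 0 0 0 0.05; 0 0 19.8 0 0 0 0.04; 0 0 19.8 0 0 0 0.04' 40;  python3 -m crank '0 0 0 0 0 0 0.04; 0 0 0 0 0 0 0.04; 0 0 0 0 0 -0.02 0.04; 0 0 0 0 0 -0.06 0.04; 0 0 0 0 0 -0.1 0.04'; python3 g.py 606.2 -114.6 140 83.4
```

```text
clock: 21.65
tool_pos: [420.7, 211.6, 43.1]
eef_rot: [179.9, -0.1, 94.8]
ft_force: [0.6, -0.5, 0.4]
finger_gap: 80.1
clock: 22.28
tool_pos: [420.8, 211.7, 43.3]
eef_rot: [180.0, -0.1, 75.2]
ft_force: [-0.3, 0.2, 1.9]
finger_gap: 43.8
clock: 22.9
tool_pos: [420.2, 211.3, 143.9]
eef_rot: [-180.0, -0.0, 75.2]
ft_force: [-0.5, 0.5, -0.8]
finger_gap: 43.5
t 22.9 pos [420.2 211.3 143.9] rot [-1.7999e+02 -4.0000e-02  7.5180e+01] gap 43.5 F [-0.5  0.5 -0.8]
   -0.01 -0.04 -8.22 -0.2675 0.2631 0.0037
```

```bash
python3 -m crank '0 0 -2 -0.04 0.04 0 0.04; 0 0 -4 -0.08 0.08 0 0.04; 0 0 -6 -0.12 0.12 0 0.04; 0 0 -8.2 -0.16 0.16 0 0.04; 0 0 -8.2 -0.2 0.2 0 0.04'; python3 g.py 606.2 -115 90 83.4 606.2 -115 75 83.4
```

```text
clock: 23.52
tool_pos: [563.0, -34.9, 143.6]
eef_rot: [-180.0, -0.0, 83.4]
ft_force: [0.2, -0.5, -0.1]
finger_gap: 43.5
t 23.52 pos [563.  -34.9 143.6] rot [-1.7998e+02 -4.0000e-02  8.3420e+01] gap 43.5 F [ 0.2 -0.5 -0.1]
   -0.02 -0.04 0.02 -0.0746 0.0521 0.0535
   -0.02 -0.04 0.02 -0.0746 0.0521 0.0685
```

```bash
python3 -m crank '0 0 0 -0.04 0.03 0 0.04; 0 0 0 -0.0746 0.0521 0.01 0.04; 0 0 0 -0.0746 0.0521 0.04 0.04; 0 0 0 -0.0746 0.0521 0.0685 0.04; 0 0 0 -0.0746 0.0521 0.0685 0.04'; python3 chk.py w3 43.5 r
```

```text
clock: 24.15
tool_pos: [604.1, -114.7, 72.7]
eef_rot: [-179.7, -0.1, 83.4]
ft_force: [0.5, 0.4, -0.4]
finger_gap: 43.5
[ 604.10775129 -114.71101782] 29.16008456271156 -6.584832257769165 43.54321065344791
```

View pics/w3.png

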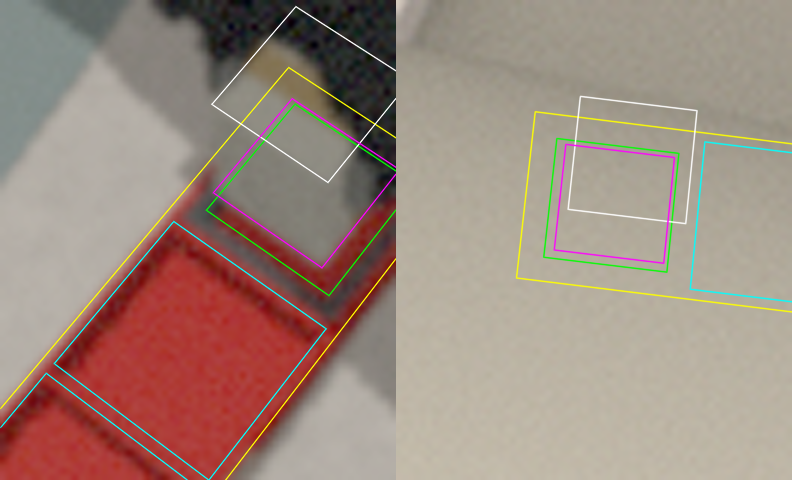

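```bash
python3 - <<'E'
from ov import *
X=[]
for RT in (([598.6,-180.2],-6.6),([600.2,-181.2],-6.6)):
  r=[]
  for n,f,o in (('scene','pics/scene0.png',(252,240)),('top','pics/top0.png',(280,118))):
    a=up(f,*o,52,40,7,.6);tray(n,a,o,7,*RT);r.append(a)
  X.append(np.hstack(r))
cv2.imwrite('pics/o_r3.png',np.vstack(X))
E
```

```text
(no output)
```

View pics/o_r3.png

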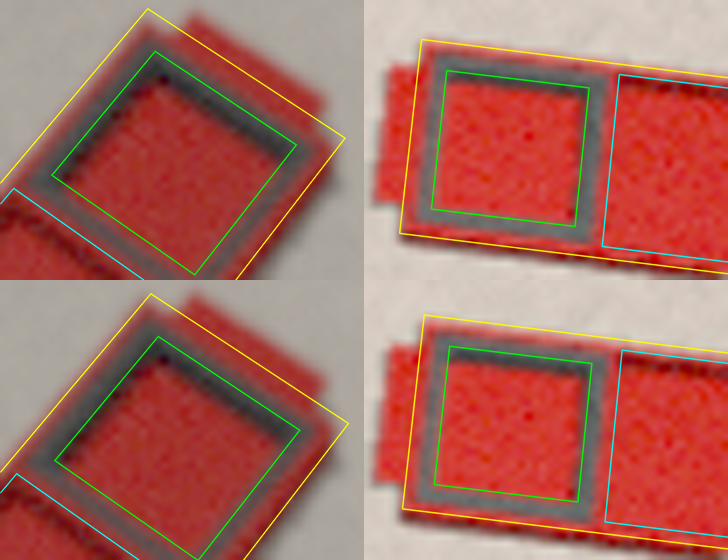

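```bash
python3 g.py 606.2 -115.3 54 83.4;  python3 -m crank '0 0 0 0.0002 0.0008 0.004 0.04; 0 0 0 0.0002 0.0008 0.008 0.04; 0 0 0 0.0002 0.0008 0.012 0.04; 0 0 0 0.0002 0.0008 0.016 0.04; 0 0 0 0.0002 0.0008 0.02 0.04'; python3 g.py 606.2 -115.3 54 83.4
```

```text
t 24.25 pos [ 606.2 -114.9   75.3] rot [-1.7997e+02 -4.0000e-02  8.3430e+01] gap 43.6 F [ 0.8  1.2 -0.2]
   -0.03 -0.04 0.03 -0.0004 0.0000 0.0213
clock: 24.88
tool_pos: [607.0, -114.8, 55.0]
eef_rot: [-180.0, -0.0, 83.4]
ft_force: [-0.2, 0.2, -1.0]
finger_gap: 43.6
t 24.88 pos [ 607.  -114.8   55. ] rot [-1.7996e+02 -4.0000e-02  8.3430e+01] gap 43.6 F [-0.2  0.2 -1. ]
   -0.04 -0.04 0.03 -0.0006 -0.0008 0.0010
```

No contact; the bottom is ~7 mm into the well. Continue to the floor.

```bash
python3 -m crank '0 0 0 -0.0004 -0.0005 0.002 0.04; 0 0 0 -0.0004 -0.0005 0.004 0.04; 0 0 0 -0.0004 -0.0005 0.006 0.04; 0 0 0 -0.0004 -0.0005 0.007 0.04; 0 0 0 -0.0004 -0.0005 0.0078 0.04'; python3 g.py 606.2 -115.3 54 83.4
```

```text
clock: 25.5
tool_pos: [606.5, -115.1, 47.3]
eef_rot: [-180.0, -0.0, 83.4]
ft_force: [-2.8, 0.2, 8.3]
finger_gap: 43.9
t 25.5 pos [ 606.5 -115.1   47.3] rot [-1.7996e+02 -4.0000e-02  8.3430e+01] gap 43.9 F [-2.8  0.2  8.3]
   -0.04 -0.04 0.03 -0.0002 -0.0003 -0.0067
```

```bash
python3 -m crank '0 0 0 0 0 0 0.055; 0 0 0 0 0 0 0.065; 0 0 0 0 0 0 0.07; 0 0 0 0 0 -0.03 0.07; 0 0 0 0 0 -0.09 0.07'; python3 g.py 434.2 118.8 140 90
```

```text
clock: 26.12
tool_pos: [604.7, -114.8, 135.8]
eef_rot: [-179.6, -0.1, 83.4]
ft_force: [1.7, -1.0, 0.2]
finger_gap: 70.0
t 26.12 pos [ 604.7 -114.8  135.8] rot [-1.7965e+02 -7.0000e-02  8.3430e+01] gap 70.0 F [ 1.7 -1.   0.2]
   -0.35 -0.09 -6.57 0.2126 -0.1961 -0.0027
```

```bash
python3 -m crank '0 0 -2 0.04 -0.036 -0.005 0.07; 0 0 -4 0.08 -0.072 -0.005 0.07; 0 0 -6 0.125 -0.115 -0.005 0.07; 0 0 -6.6 0.17 -0.155 -0.005 0.07; 0 0 -6.6 0.21 -0.193 -0.005 0.07'; python3 g.py 434.2 118.8 100 90 434.2 118.8 38 90
python3 - <<'E'
from ov import *
for n in('scene','top'):
    im=grab(n);cv2.imwrite(f'pics/m_{n}.png',cv2.resize(im,(800,600),interpolation=cv2.INTER_CUBIC))
E
```

```text
clock: 26.75
tool_pos: [435.8, 117.2, 142.6]
eef_rot: [-179.7, -0.1, 90.0]
ft_force: [0.7, 0.7, 0.0]
finger_gap: 69.9
t 26.75 pos [435.8 117.2 142.6] rot [-1.7969e+02 -1.3000e-01  9.0030e+01] gap 69.9 F [0.7 0.7 0. ]
   -0.31 -0.13 0.03 0.0015 -0.0014 0.0426
   -0.31 -0.13 0.03 0.0013 -0.0011 0.1046
```

View pics/m_scene.png

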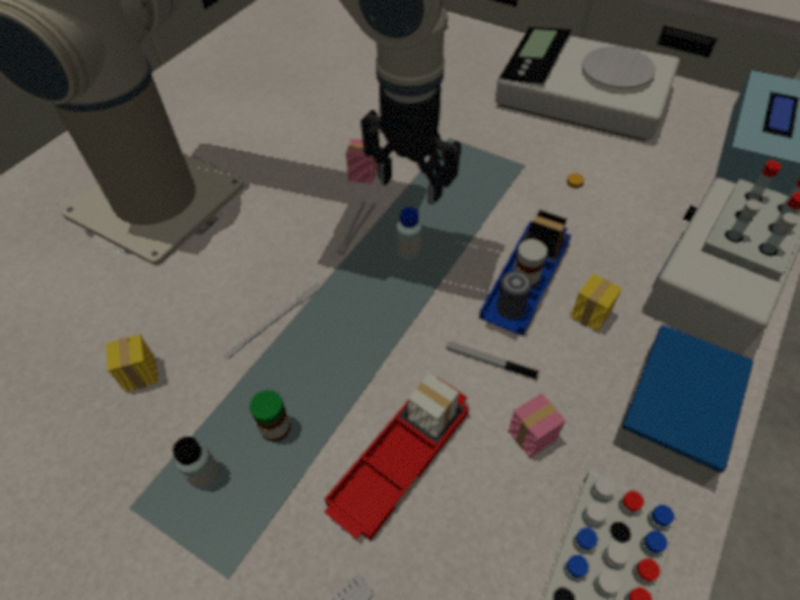

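```bash
python3 -m crank '0 0 0 0.0013 -0.0012 0.01 0.07; 0 0 0 0.0013 -0.0012 0.04 0.07; 0 0 0 0.0013 -0.0012 0.07 0.07; 0 0 0 0.0013 -0.0012 0.0922 0.07; 0 0 0 0.0013 -0.0012 0.1026 0.07'; python3 g.py 434.2 118.8 40 90;  python3 -m crank '0 0 0 0 0 0 0.033; 0 0 0 0 0 0 0.033; 0 0 0 0 0 0 0.033; 0 0 0 0 0 0 0.033; 0 0 0 0 0 0 0.033' 35; python3 g.py 598.8 -180.7 140 83.4
```

```text
clock: 27.48
tool_pos: [431.1, 119.1, 38.0]
eef_rot: [-179.4, -0.1, 90.2]
ft_force: [-0.0, 0.1, 0.9]
finger_gap: 70.0
t 27.48 pos [431.1 119.1  38. ] rot [-1.794e+02 -8.000e-02  9.019e+01] gap 70.0 F [-0.   0.1  0.9]
   -0.60 -0.08 0.19 -0.0003 0.0030 -0.0020
clock: 28.1
tool_pos: [431.4, 119.2, 38.4]
eef_rot: [-179.4, -0.1, 90.2]
ft_force: [-0.8, -0.0, 2.8]
finger_gap: 36.7
t 28.1 pos [431.4 119.2  38.4] rot [-1.7944e+02 -9.0000e-02  9.0200e+01] gap 36.7 F [-0.8 -0.   2.8]
   -0.56 -0.06 6.80 -0.3003 0.1654 -0.1037
```

```bash
python3 -m crank '0 0 0 0 0 -0.04 0.033; 0 0 0 -0.01 0 -0.095 0.033; -0.5 0 2 -0.07 0.03 -0.1 0.033; -0.5 0 4 -0.13 0.06 -0.1 0.033; -0.5 0 6.8 -0.19 0.09 -0.1 0.033'; python3 g.py 591.2 -246.3 135 83.4
```

```text
clock: 28.72
tool_pos: [517.5, -59.9, 137.9]
eef_rot: [180.0, -0.1, 83.3]
ft_force: [1.0, 0.3, -1.0]
finger_gap: 36.7
t 28.73 pos [517.5 -59.9 137.9] rot [ 1.800e+02 -6.000e-02  8.334e+01] gap 36.7 F [ 1.   0.3 -1. ]
   0.00 -0.06 -0.06 -0.1766 0.0948 0.0027
```

```bash
python3 -m crank '0 0 0 -0.045 0.024 0 0.033; 0 0 0 -0.09 0.048 0 0.033; 0 0 0 -0.135 0.072 0 0.033; 0 0 0 -0.1766 0.0948 0.01 0.033; 0 0 0 -0.1766 0.0948 0.035 0.033'; python3 g.py 591.2 -246.3 52 83.4 591.2 -246.3 42.4 83.4
```

```text
clock: 29.35
tool_pos: [593.4, -250.0, 103.6]
eef_rot: [179.7, 0.0, 83.2]
ft_force: [-0.1, 1.2, -0.7]
finger_gap: 36.8
t 29.35 pos [ 593.4 -250.   103.6] rot [1.7971e+02 5.0000e-02 8.3170e+01] gap 36.8 F [-0.1  1.2 -0.7]
   0.29 0.05 -0.23 0.0035 -0.0029 0.0516
   0.29 0.05 -0.23 0.0035 -0.0030 0.0612
```

```bash
python3 -m crank '0.2 0 0 0.0025 -0.0025 0.01 0.033; 0.2 0 0 0.003 -0.0025 0.025 0.033; 0.2 0 0 0.003 -0.0025 0.04 0.033; 0.2 0 0 0.003 -0.0025 0.048 0.033; 0.2 0 0 0.003 -0.0025 0.0516 0.033'; python3 g.py 591.2 -246.3 42.6 83.4
```

```text
clock: 29.98
tool_pos: [591.4, -246.5, 51.5]
eef_rot: [179.9, 0.0, 83.2]
ft_force: [0.3, 0.6, -0.1]
finger_gap: 37.1
t 29.98 pos [ 591.4 -246.5   51.5] rot [1.7994e+02 4.0000e-02 8.3190e+01] gap 37.1 F [ 0.3  0.6 -0.1]
   0.06 0.04 -0.21 0.0002 -0.0003 0.0089
```

```bash
python3 -m crank '0 0 0 0 0 0.003 0.033; 0 0 0 0 0 0.005 0.033; 0 0 0 0 0 0.007 0.033; 0 0 0 0 0 0.008 0.033; 0 0 0 0 0 0.0085 0.033'; python3 g.py 591.2 -246.3 42.4 83.4
```

```text
clock: 30.6
tool_pos: [591.5, -246.6, 43.0]
eef_rot: [179.9, 0.0, 83.2]
ft_force: [0.2, -0.9, -0.1]
finger_gap: 37.0
t 30.6 pos [ 591.5 -246.6   43. ] rot [1.7993e+02 4.0000e-02 8.3190e+01] gap 37.0 F [ 0.2 -0.9 -0.1]
   0.07 0.04 -0.21 0.0002 -0.0003 0.0006
```

```bash
python3 -m crank '0 0 0 0 0 0.0005 0.033; 0 0 0 0 0 0.001 0.033; 0 0 0 0 0 0.0014 0.033; 0 0 0 0 0 0.0014 0.033; 0 0 0 0 0 0.0014 0.033'; python3 g.py
```

```text
clock: 31.22
tool_pos: [591.6, -246.7, 42.5]
eef_rot: [179.9, 0.1, 83.2]
ft_force: [-2.1, 1.0, 6.2]
finger_gap: 36.5
t 31.23 pos [ 591.6 -246.7   42.5] rot [1.7992e+02 5.0000e-02 8.3200e+01] gap 36.5 F [-2.1  1.   6.2]
```

```bash
python3 -m crank '0 0 0 0 0 0 0.05; 0 0 0 0 0 0 0.06; 0 0 0 0 0 0 0.065; 0 0 0 0 0 -0.03 0.065; 0 0 0 0 0 -0.09 0.065'; python3 g.py 400 -30 220 90;  python3 -m crank '0 0 0 0 0 -0.06 0.065; 0 0 0 0.06 -0.05 -0.1 0.065; 0 0 0 0.1 -0.09 -0.1 0.065; 0 0 0 0.15 -0.13 -0.1 0.065; 0 0 0 0.2 -0.17 -0.1 0.065'; python3 -m crank '0 0 0 0.06 0 0 0.065; 0 0 0 0.12 0 0 0.065; 0 0 0 0.18 0 0 0.065; 0 0 0 0.24 0 0 0.065; 0 0 0 0.3 0 0 0.065'
python3 g.py; python3 - <<'E'
from ov import *
for n in('scene','top'):
    im=grab(n);cv2.imwrite(f'pics/f_{n}.png',cv2.resize(im,(800,600),interpolation=cv2.INTER_CUBIC));cv2.imwrite(f'pics/f0_{n}.png',im)
a=up('pics/f0_scene.png',295,125,95,95,4,.6);b=up('pics/f0_scene.png',200,230,105,120,4,.6)
c=np.zeros((480,800,3),np.uint8);c[:380,:380]=a;c[:480,380:800]=b;cv2.imwrite('pics/f_c.png',c)
a=up('pics/f0_top.png',125,100,260,70,3);cv2.imwrite('pics/f_t.png',a)
E
```

```text
clock: 31.85
tool_pos: [589.7, -245.8, 130.7]
eef_rot: [-179.8, -0.1, 83.2]
ft_force: [0.5, -0.0, 0.0]
finger_gap: 65.3
t 31.85 pos [ 589.7 -245.8  130.7] rot [-1.7976e+02 -5.0000e-02  8.3190e+01] gap 65.3 F [ 0.5 -0.   0. ]
   -0.24 -0.07 -6.81 0.1918 -0.2143 -0.0882
clock: 32.48
tool_pos: [454.5, -43.0, 231.7]
eef_rot: [-179.8, -0.1, 83.2]
ft_force: [1.2, 0.2, 0.6]
finger_gap: 64.9
clock: 33.1
tool_pos: [490.3, 257.0, 232.2]
eef_rot: [-179.8, -0.1, 83.2]
ft_force: [1.2, 0.4, 0.7]
finger_gap: 65.2
t 33.1 pos [490.3 257.  232.2] rot [-1.7984e+02 -7.0000e-02  8.3170e+01] gap 65.2 F [1.2 0.4 0.7]
```

View pics/f_scene.png

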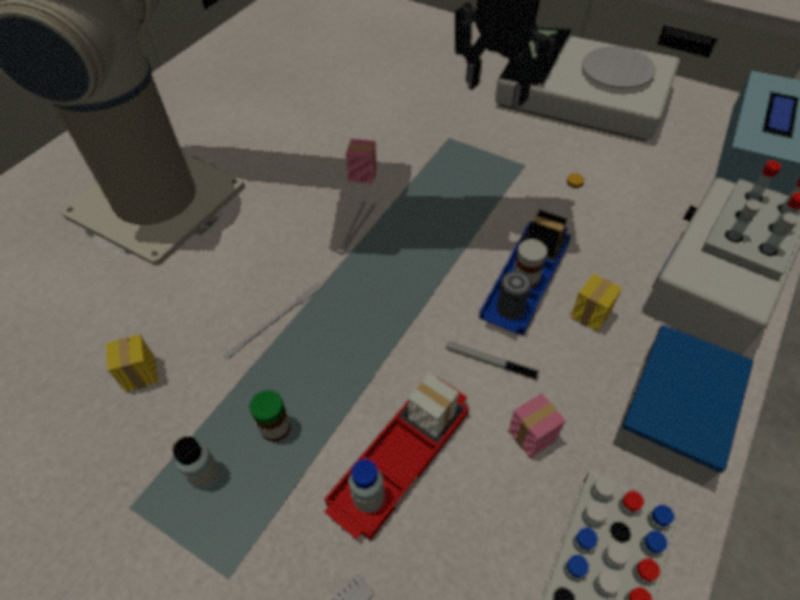

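View pics/f_c.png

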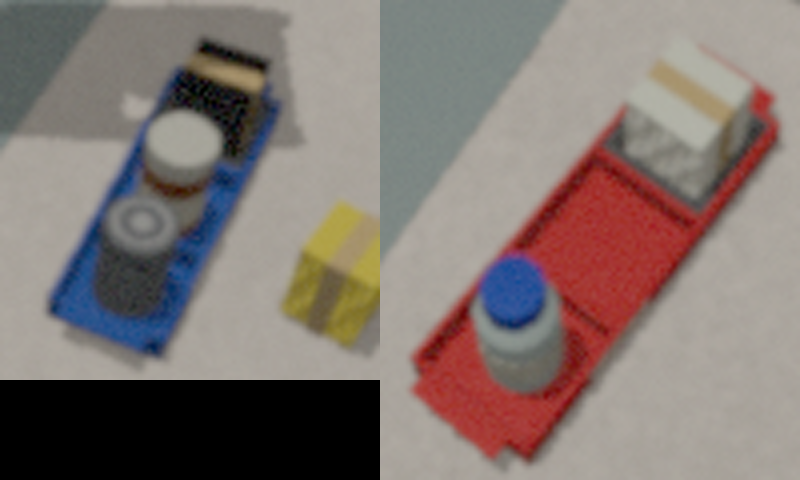

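View pics/f_t.png

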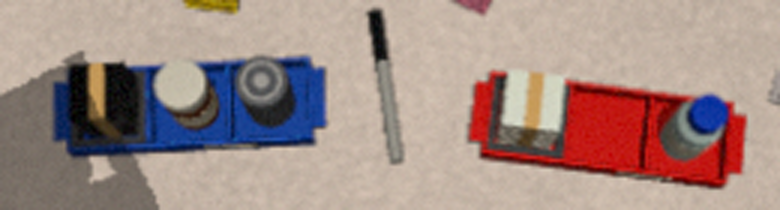

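All five items stand in their places: the packs are inside the grey wells, and the jar, canister and bottle are upright in compartments of their own. The green-lidded jar and the black-capped bottle look unmoved, and the arm is clear.

```bash
python3 -c "
from station import *
s=sense();print(s['clock'],s['dq'].round(2));print(close_job())"
```

```text
33.2 [-3.86 -1.41  3.85 -1.87  0.68 -3.76]
the job is handed in; nothing more can be done
None
```

Both kits are made up and the job was handed in at 33.2 s of the 125 s allowed.

- **Blue tray:** the black dish pack is in the grey-lined well, the white-lidded amber jar in the middle compartment and the canister in the end compartment.
- **Red tray:** the white dish pack is in the grey-lined well and the blue-capped bottle in the end compartment.

**Last checks:** Each item was lowered until it touched the floor with 5–9 N, at the height expected for the tray floor; the black pack touched about 1 mm higher than first worked out, and the other four within 0.2 mm. I then released it. The final scene and top pictures show both packs inside their linings and the jar, canister and bottle upright. By eye, the green-lidded jar, the black-capped bottle and the pink and yellow look-alikes had not moved. The gripper was empty and well clear of everything.

**Disagreements:** The two cameras differed by about 1–2 mm on where the trays are, so I aimed for a compromise, and both packs went in without touching the lining. The arm was still settling slightly, at up to 4 degrees/s, when I handed the job in, about 230 mm above the bench and away from everything.

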